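Pack the lunch carrier and lock its lid with the T-key

ROBOT

A 6-joint arm with a two-finger parallel gripper is mounted at the origin on the work surface. World frame = base frame: x ahead of the robot, y to its left, z up, the work surface at z = 0. Lengths are in m, angles in rad, forces in N, time in s.
With the tool pointing down it reaches from about 0.325 to 0.9 m from the base axis. Payload 3.5 kg.
Tool frame: the origin (TCP) lies at the very end of the fingers, on their centre line; the grasp point (between the pads) lies 19 mm behind it; z points along the fingers, y is the line along which they close (so a half turn about z gives the same grasp; the last joint's range is limited). The gripper opens to 85 mm and grips with 20 to 120 N. Pads are 22 mm wide; open, the fingers measure 114 mm over their backs; the gripper's body (76 mm by 85 mm) begins 54 mm behind the grasp point. The pads swing forward as they close: fully open they stand 13 mm farther back than shut.
Start: joints at [-1.367, 0.276, -0.026, 1.268, 0, 1.467], TCP at [0.189, -0.596, 0.231] pointing down, gripper open.
Joint ranges: [-3.12, 3.12], [-0.85, 1.88], [-1.08, 1.24], [-1.95, 2.15], [-1.57, 1.53], [-3.14, 3.14]. Speed limits (rad/s): [2.57, 2.57, 3.14, 3.14, 3.14, 3.14].

INTERFACE

Orientations are given as a 3x3 rotation matrix whose columns are the frame's x, y, z axes.
In Python, from station import env gives the robot as it stands. Calls block until the motion is done:
- env.reach(position, orientation): joint-space move of the TCP to a pose.
- env.move_linear(position, orientation=None, rate=0.15): straight line of the TCP; orientation=None keeps the orientation; rate is the mean speed in m/s.
- env.goto_joints(angles): joint-space move.
- env.ungrasp() and env.clamp(f_grip=None): open the fingers fully, or close them until they stop; f_grip is the grip in N (None keeps the last).
- env.hold(seconds).
- env.ik(position, orientation): joint angles nearest the present ones, or None.
- env.get_obs(): the state.
- env.read_camera(name): name is "scene" or "top"; returns a dict with "frame" (480x640x3 uint8, red, green, blue), "camera_matrix" (3x3 intrinsics, pixels), "R" (3x3) and "t" (3): a world point X has camera coordinates R X + t. Camera axes: x right, y down, z forward; pixel columns grow to the right and rows downward; lengths in m; the calibration is good to about 2 mm. A picture is of the moment at which its call begins. There is no depth.
A pose or a line that the arm cannot do raises env.MotionError and nothing moves.
- env.hand_in(): hands the job in; it is judged then, once.
The state is a dict: "time": time; "joints": joint angles; "joint_vel": joint speeds; "tau": joint torques, N m; "ee_pos": TCP position; "tcp_rot": TCP orientation; "ft_force": force on the tool from outside, world axes, zero at the start; "wrist_torque": the same for the moment, N m; "width": finger opening in m; "gripper_force": force on a finger pad.
Only numpy, scipy, OpenCV 4.12 (cv2) and the standard library are available. Lean on these libraries where they do the work, as an engineer would, in place of code of your own. Each camera call takes 0.05 s, during which the arm holds its last target. There are 200 camera calls.

TASK

Pack the steel lunch carrier for the road: stand every lunch pot that is on the counter upright on its floor, then close the lid and swing the hasp over the lock stud. Take the T-key from its block, press and turn it on the stud until its square bit drops into the socket, then turn it clockwise to the stop, a quarter turn, so that the lid is drawn down tight; put the key back in its block and leave the other things on the counter where they are.

Things in the scene. Friction and masses are not known exactly. Their poses are not given: they have to be found in the camera images.
- carrier: steel insulated lunch carrier, a box fixed on the counter, outside 200 (x) x 250 (y), rim at z = 85 plus a 3 mm rubber seal; walls and floor 16 thick, so inside 168 x 218 and inner floor at z = 16 (mm). Origin: centre of its underside, z up. Lid hinged along +x; lock side is -x: there a ledge 56 wide juts out to x = -182, top at z = 88, with the lock stud on it at x = -140.5, y = 0
- lid (a joint): lid angle (rad): 0 shut tight, about 0.015 shut but only resting on the seal, 2.0 fully open. Flat steel slab 200 x 250 x 22 mm, 0.7 kg. At the start it leans open past upright (1.57); pushed from behind (about 5 N) over and down to below about 1.0, it sinks shut by itself in about 3 s on its damper; in between it stays where it is left
- lid_hinge (a point): middle of the lid's hinge axis (which runs along the carrier's y), at carrier x = +100, z = 90 mm. Turns with the lid: the lid extends 200 mm along this point's -x, 125 mm to either side in y, and from -5 to +17 mm in z (+z: the outer, upper face)
- lid_edge (a point): middle of the lid's free front edge (on the front face, half way through the thickness)
- hasp (a joint): angle of the hasp on the lid's front edge (rad): 0 laid flat in line with the lid (a stop), 1.57 square to the lid's upper face, 2.6 folded back over the lid. Stiff hinge: it stays where it is left; about 1 N at the tip moves it
- hasp_hinge (a point): middle of the hasp's hinge axis (along the carrier's y), 6.5 mm in front of the lid's front face, at z = 90.5 mm when the lid is shut (94 on the loose seal). Turns with the hasp, which extends along this point's -x: a flat steel frame 47 mm wide, 3 thick, 68 long, then a pull tab 30 wide, 18 long, bent up 37 deg. Slot 27 wide, 10 to 58 mm from the hinge
- hasp_tip (a point): middle of the hasp's free end, 68 mm from its hinge, where the tab begins
- cam (a joint): angle of the brass lock stud (rad), growing clockwise seen from above: near 0 its two wings lie along the carrier's x and pass the hasp's slot; 1.57 (a stop) is fully locked, wings across the hasp. Turning it draws hasp and lid down onto the seal; takes up to about 0.25 N m
- socket (a point): centre of the mouth of the square socket in the top of the brass lock stud, 108 mm above the counter: 13.6 mm square, sides along this point's x and y, 15 mm deep; turns with the stud. The stud's boss is 22 mm across and 20 mm tall, its wings 38 mm tip to tip
- key: T-key, 0.16 kg, upright: red crossbar 80 (x) x 12 (y) x 16 (z) mm, centre 88 mm above the lower end; round shaft 11 mm thick with a 30 mm wide collar (underside 44 mm above the lower end); at the bottom a 12 mm square bit (sides along x and y), 22 mm long with the 4 mm blunt cone it ends in. Origin: centre of the lower end, z up. Stands in the key block at the start
- key_tip (a point): centre of the lower end of the key (the end of the cone)
- key_bar (a point): centre of the key's red crossbar handle; the bar runs along this point's x
- key_block: wooden key block, 75 x 75 x 50 mm, fixed; a 19 mm square hole (sides along x and y) right through its middle. The key's collar rests on the block's top, the key's lower end then 6 mm above the counter. Origin: centre of its underside
- pot_1: lunch pot, a closed upright cylinder 60 mm in diameter and 50 mm tall, about 0.15 kg; steel body with a teal lid; origin: centre of its underside, z up. May be absent
- pot_2: lunch pot, a closed upright cylinder 60 mm in diameter and 50 mm tall, about 0.15 kg; steel body with a teal lid; origin: centre of its underside, z up. May be absent
- pot_3: lunch pot, a closed upright cylinder 60 mm in diameter and 50 mm tall, about 0.15 kg; glass body with orange food in it and a white lid; origin: centre of its underside, z up. May be absent
- pot_4: lunch pot, a closed upright cylinder 60 mm in diameter and 50 mm tall, about 0.15 kg; glass body with orange food in it and a white lid; origin: centre of its underside, z up. May be absent
- egg_cup: white ceramic egg cup, 48 mm wide, 64 mm tall; not to be moved; origin: centre of its underside
- pepper_pot: pepper pot, 42 mm wide, 66 mm tall; not to be moved; origin: centre of its underside
- glass_box: square glass box with a clip-lock lid, 150 x 150 x 66 mm; not to be moved; origin: centre of its underside
- cutlery_case: teal cutlery case, 210 (x) x 62 x 28 mm; not to be moved; origin: centre of its underside
- mug: blue mug, 80 mm wide, 90 mm tall; not to be moved; origin: centre of its underside
- jam_jar: jam jar, 68 mm wide, 100 mm tall; not to be moved; origin: centre of its underside
Mind the look-alikes: they are no part of the job. What is shaped like the pot_3 but purple is not meant. What is shaped like the pot_1 but blue or yellow is not meant.

How it is judged:
On the way, in this order (a step that is already met when the one before it is completed fails the run):
1. every lunch pot stands upright on the floor of the carrier, the lid still open (z of pot_1 in the frame of carrier between 0.005 and 0.032 m and angle between each of pot_1, pot_2, pot_3, pot_4's own z axis and vertical below 0.25 rad and x of pot_1 in the frame of carrier between -0.084 and 0.084 m and y of pot_1 in the frame of carrier between -0.109 and 0.109 m and z of pot_2 in the frame of carrier between 0.005 and 0.032 m and x of pot_2 in the frame of carrier between -0.084 and 0.084 m and y of pot_2 in the frame of carrier between -0.109 and 0.109 m and z of pot_3 in the frame of carrier between 0.005 and 0.032 m and x of pot_3 in the frame of carrier between -0.084 and 0.084 m and y of pot_3 in the frame of carrier between -0.109 and 0.109 m and z of pot_4 in the frame of carrier between 0.005 and 0.032 m and x of pot_4 in the frame of carrier between -0.084 and 0.084 m and y of pot_4 in the frame of carrier between -0.109 and 0.109 m and value of joint lid above 1 rad), for 0.2 s.
2. the lid is shut, resting on its seal (value of joint lid below 0.03 rad), for 0.2 s.
3. the hasp is swung over the lock stud (value of joint hasp below 0.08 rad and value of joint lid below 0.03 rad), for 0.2 s.
4. the T-key's square bit has dropped into the stud's socket (z of key_tip in the frame of socket below -0.011 m and horizontal distance between key_tip and socket below 0.006 m and angle between key's own z axis and vertical below 0.12 rad), for 0.2 s.
5. the key, still in the socket, has turned the stud a quarter turn and the lid is drawn down tight (all of step 4 and value of joint lid below 0.007 rad and value of joint hasp below 0.06 rad and value of joint cam above 1.35 rad), for 0.2 s.
At the end, for the whole second after the job is handed in: Every lunch pot present upright (within 14 deg) on the carrier floor; lid within 0.007 rad of shut tight, hasp within 0.06 rad of flat, lock stud beyond 1.35 rad; key at rest in its block, upright within 7 deg, centred within 10 mm, collar within 8 mm of the block top (z of pot_1 in the frame of carrier between 0.005 and 0.032 m and angle between each of pot_1, pot_2, pot_3, pot_4's own z axis and vertical below 0.25 rad and x of pot_1 in the frame of carrier between -0.084 and 0.084 m and y of pot_1 in the frame of carrier between -0.109 and 0.109 m and z of pot_2 in the frame of carrier between 0.005 and 0.032 m and x of pot_2 in the frame of carrier between -0.084 and 0.084 m and y of pot_2 in the frame of carrier between -0.109 and 0.109 m and z of pot_3 in the frame of carrier between 0.005 and 0.032 m and x of pot_3 in the frame of carrier between -0.084 and 0.084 m and y of pot_3 in the frame of carrier between -0.109 and 0.109 m and z of pot_4 in the frame of carrier between 0.005 and 0.032 m and x of pot_4 in the frame of carrier between -0.084 and 0.084 m and y of pot_4 in the frame of carrier between -0.109 and 0.109 m and value of joint lid below 0.007 rad and value of joint hasp below 0.06 rad and value of joint cam above 1.35 rad and horizontal distance between key_tip and key_block below 0.01 m and z of key_tip in the frame of key_block below 0.014 m and angle between key's own z axis and vertical below 0.12 rad and linear speed of key below 0.02 m/s); the robot touches nothing.
It fails at once if another thing on the counter is moved more than 30 mm (distance of any of egg_cup, pepper_pot, glass_box, cutlery_case, mug, jam_jar from where it was at the start of the episode above 0.03 m).
Of pot_1, pot_2, pot_3, pot_4 only 2 to 4 are there at a start; the rules pass over those that are not, and their reading is None.
At some moment in a run one of pot_1, pot_2, pot_3, pot_4 may be knocked a few centimetres aside while the robot is not near it.
It also fails if it takes over 210 s, if anything falls off the work surface, if the arm or the gripper's body presses on something with over 40 N, if the wrist force passes 120 N, or if a joint passes its speed limit or range.

## Working session

There is one attempt and no reset: what is moved stays moved. The work goes in short steps, each a Python script; the robot and the scene stay as the last script left them, time stands still between calls to the robot, and variables do not carry over. Pictures are saved under pics/ and viewed, at most 14 in all, crops included, and the job is handed in when it is done.

```bash
ls; mkdir -p pics
python3 - <<'E'
from station import env
import cv2,numpy as np
for n in ("scene","top"):
    c=env.read_camera(n); cv2.imwrite(f"pics/{n}0.png",cv2.resize(c["frame"][:,:,::-1],(800,600),interpolation=cv2.INTER_CUBIC))
    print(n,c["camera_matrix"].tolist(),c["R"].round(4).tolist(),c["t"].round(4).tolist())
print(env.get_obs())
E
```

```text
pics
scene [[479.19435058803094, 0.0, 328.63081448344514], [0.0, 479.19435058803094, 231.02005085093722], [0.0, 0.0, 1.0]] [[0.4137, 0.9103, -0.0159], [0.6823, -0.3216, -0.6565], [-0.6027, 0.2608, -0.7541]] [-0.1732, -0.3053, 1.4342]
top [[571.2368107123274, 0.0, 313.56330450129485], [0.0, 571.2368107123274, 248.2284057919402], [0.0, 0.0, 1.0]] [[0.0011, -0.9999, -0.0158], [-0.9867, 0.0015, -0.1622], [0.1622, 0.0158, -0.9866]] [-0.0218, 0.5152, 1.3888]
{'time': 0.1, 'joints': array([-1.36741845e+00,  2.77083037e-01, -2.77324620e-02,  1.26803979e+00,
        1.05795448e-05,  1.46741232e+00]), 'joint_vel': array([ 0.00203984, -0.00102945,  0.0041515 ,  0.00159042, -0.00035659,
       -0.0013139 ]), 'tau': array([ 4.81067927e-04, -4.46709251e+01,  2.96128696e+01,  8.44536728e-03,
       -5.81774134e-05, -2.10859317e-07]), 'ee_pos': array([ 0.18859127, -0.59511861,  0.23026065]), 'tcp_rot': array([[ 9.53316441e-01,  3.01972844e-01, -4.05504995e-04],
       [ 3.01973034e-01, -9.53314330e-01,  2.01866324e-03],
       [ 2.23007757e-04, -2.04687643e-03, -9.99997880e-01]]), 'ft_force': array([-0.31934866, -0.82446501, -0.83709797]), 'wrist_torque': array([-0.0084425 ,  0.04957591,  0.03645131]), 'gripper_force': 0.0, 'width': 0.08552490907244727}
```

View pics/scene0.png

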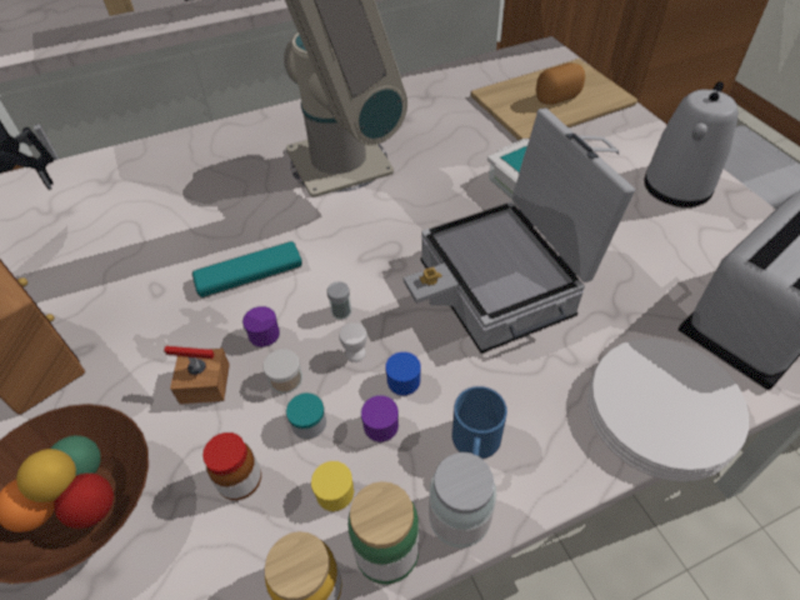

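View pics/top0.png

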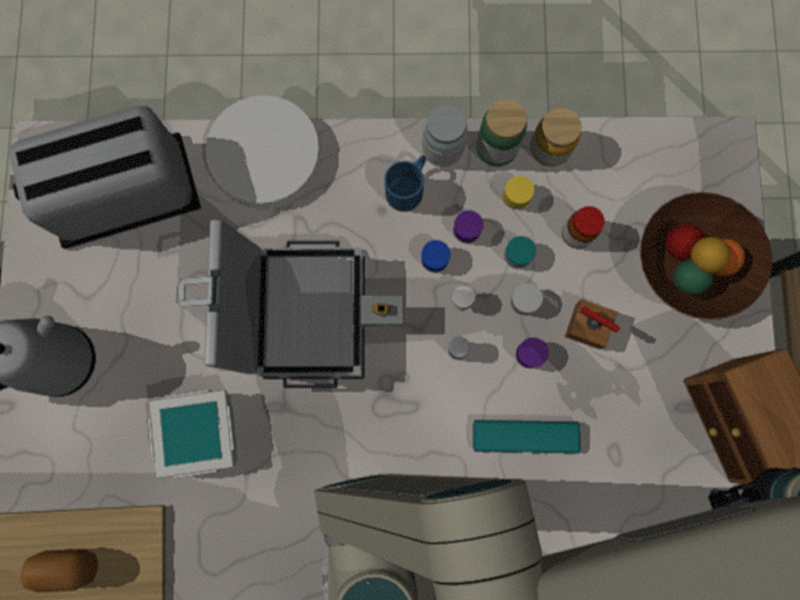

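The pictures show two real pots: teal at top (520,251) and glass/white at (527,298). The purple, blue and yellow ones are decoys. The key is at (600,320). The carrier is at (312,312) with its lock side toward -y, and the lid is open with the hasp sticking out behind it.

```bash
cat > h.py <<'E'
from station import env
import cv2,numpy as np
from scipy.optimize import least_squares
def proj(c,X):
    p=(np.atleast_2d(X)@c["R"].T+c["t"])@c["camera_matrix"].T
    return p[:,:2]/p[:,2:]
def onplane(c,uv,z):
    uv=np.atleast_2d(uv); d=np.c_[uv,np.ones(len(uv))]@np.linalg.inv(c["camera_matrix"]).T@c["R"]
    o=-c["R"].T@c["t"]; return o+d*((z-o[2])/d[:,2:])
def crop(c,x0,y0,x1,y1,name,k):
    cv2.imwrite("pics/"+name,cv2.resize(c["frame"][y0:y1,x0:x1,::-1],None,fx=k,fy=k,interpolation=cv2.INTER_CUBIC))
def down(yaw):  # tool down, finger closing axis (y) along world angle yaw
    y=np.array([np.cos(yaw),np.sin(yaw),0]); z=np.array([0,0,-1.]); return np.c_[np.cross(y,z),y,z]
def hsvblob(c,lo,hi,near,r=25):
    m=cv2.inRange(cv2.cvtColor(c["frame"],cv2.COLOR_RGB2HSV),np.array(lo),np.array(hi))
    k=np.zeros_like(m); cv2.circle(k,tuple(int(v) for v in near),r,255,-1); return m&k
E
python3 - <<'E'
from h import *
t=env.read_camera("top"); s=env.read_camera("scene")
crop(t,140,165,340,315,"c_top.png",4); crop(s,320,80,520,290,"c_scene.png",2.85)
crop(t,360,180,520,300,"k_top.png",5)
def mean(m): y,x=np.nonzero(m); return np.array([x.mean()+0,y.mean()]),len(x)
for nm,c,near in (("top",t,(416,201)),("scene",s,(244,328))):
    uv,n=mean(hsvblob(c,(80,80,40),(100,255,255),near)); print("teal",nm,uv,n,onplane(c,uv,.05),onplane(c,uv,.03))
for nm,c,near in (("top",t,(480,256)),("scene",s,(152,282))):
    m=hsvblob(c,(0,170,70),(8,255,255),near,30)|hsvblob(c,(172,170,70),(180,255,255),near,30)
    uv,n=mean(m); y,x=np.nonzero(m); r=cv2.minAreaRect(np.c_[x,y].astype(np.float32))
    b=onplane(c,cv2.boxPoints(r),.1); e=[b[1]-b[0],b[2]-b[1]]; e=max(e,key=np.linalg.norm)
    print("bar",nm,uv,n,onplane(c,uv,.1),np.linalg.norm(e),np.arctan2(e[1],e[0]))
for nm,c,near in (("top",t,(303,247)),("scene",s,(344,221))):
    uv,n=mean(hsvblob(c,(14,90,50),(30,255,255),near,14)); print("stud",nm,uv,n,onplane(c,uv,.108))
E
```

```text
teal top [416.36214953 200.25700935] 428 [[ 0.63586393 -0.28071934  0.05      ]] [[ 0.64089155 -0.28408626  0.03      ]]
teal scene [243.69440242 328.39939486] 661 [[ 0.64120769 -0.2826141   0.05      ]] [[ 0.62905887 -0.28184363  0.03      ]]
bar top [479.52840909 254.69318182] 176 [[ 0.4893999  -0.41885315  0.1       ]] 0.07749242583494316 -2.1160696241921273
bar scene [152.05963303 281.69266055] 218 [[ 0.49419473 -0.41795088  0.1       ]] 0.07897122113479174 1.0454683961158702
stud top [304.75247525 246.75247525] 101 [[ 0.50792118 -0.00187057  0.108     ]]
stud scene [343.54304636 220.65562914] 151 [[ 0.51529858 -0.00647621  0.108     ]]
```

View pics/c_top.png

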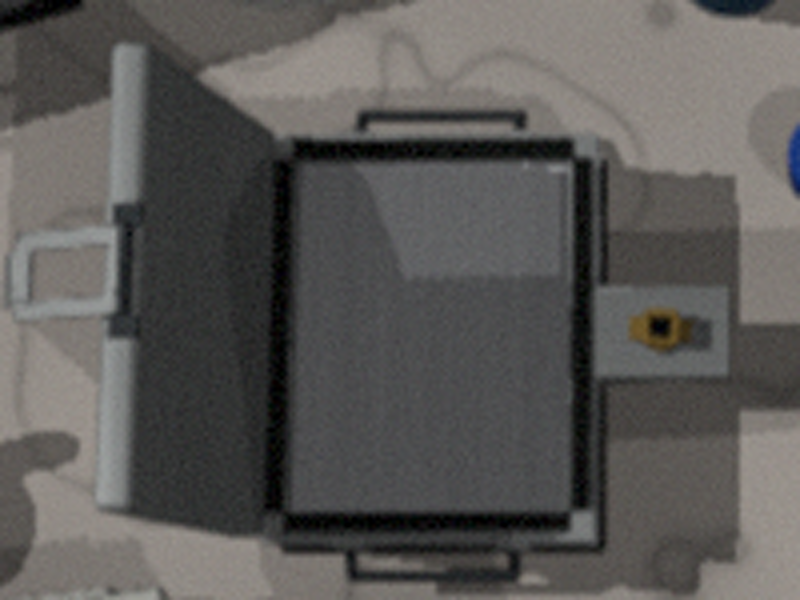

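View pics/c_scene.png

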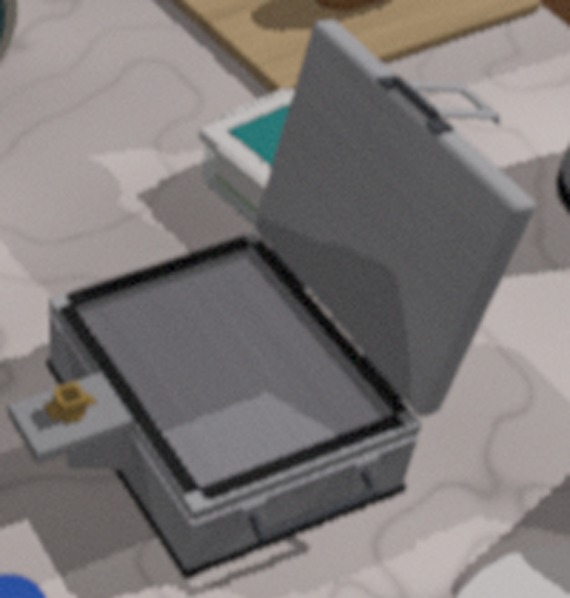

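View pics/k_top.png

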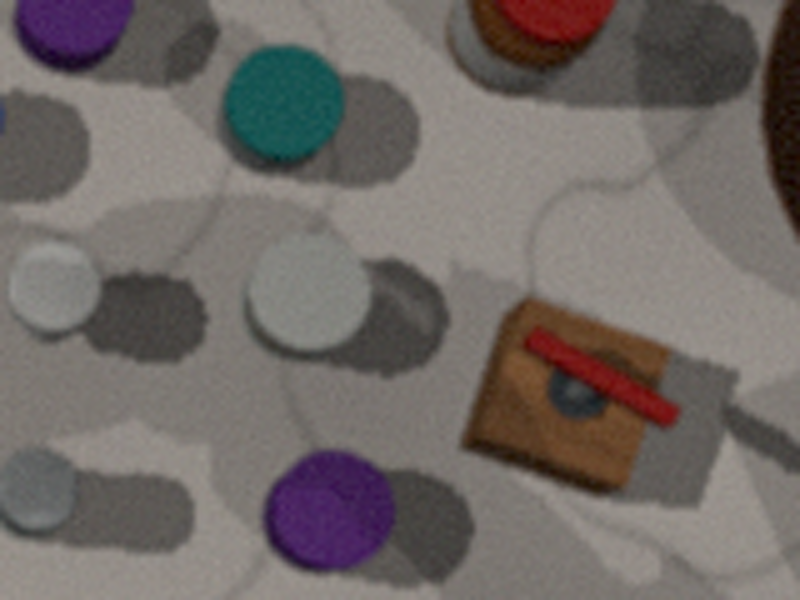

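Top crop: the carrier's rim corners, ledge and stud socket (660,327) are clear, and its yaw is near zero with carrier +x along world +y. Scene crop: the lid leans back slightly past upright and the hasp stands out from it. Key crop: the bar runs (530,338)-(675,415), and the pots are at (284,102) and (310,292).

```bash
cat > fit.py <<'E'
from h import *
t=env.read_camera("top"); s=env.read_camera("scene")
T=lambda a:np.array(a,float)/4+[140,165]-.4
S=lambda a:np.array(a,float)/2.85+[320,80]-.3
K=lambda a:np.array(a,float)/5+[360,180]-.4
# lid-free features: (carrier mm, cam, px)
C=[((-100,-125,85),t,T((601,138))),((-182,28,88),t,T((727,377))),((-182,-28,88),t,T((727,288))),((-140.5,0,108),t,T((660,327))),
((-100,-125,85),s,S((190,512))),((-100,125,85),s,S((49,303))),((100,-125,85),s,S((416,425))),((-182,28,88),s,S((9,406))),((-182,-28,88),s,S((37,453))),((-140.5,0,108),s,S((70,391)))]
L=[((-200,-125,-5),t,T((148,45))),((-200,-125,17),t,T((113,45))),((-200,125,-5),t,T((131,508))),((-200,125,17),t,T((97,507))),
((-200,125,-5),s,S((317,33))),((-200,-125,-5),s,S((525,212)))]
H=[((-68,23.5,0),t,T((8,318))),((-68,-23.5,0),t,T((20,236)))]
def car(p,X):
    c,s_=np.cos(p[2]),np.sin(p[2]); X=np.array(X)/1000; return np.array([p[0]+c*X[0]-s_*X[1],p[1]+s_*X[0]+c*X[1],X[2]])
def hinge(X,a,h):  # rotates -x up by a about y at h
    c,s_=np.cos(a),np.sin(a); return (h[0]+c*X[0]+s_*X[2],X[1],h[1]-s_*X[0]+c*X[2])
def res(p):
    r=[proj(c,car(p,X))[0]-uv for X,c,uv in C]+[proj(c,car(p,hinge(X,p[3],(100,90))))[0]-uv for X,c,uv in L]
    return np.array(r)
if __name__=="__main__":
    f=least_squares(lambda p:res(p).ravel(),[.5,.13,1.57,1.7],loss="soft_l1")
    print("carrier",f.x.round(4)); print(res(f.x).round(1).tolist())
    sol=car(f.x,(-140.5,0,108)); print("socket",sol)
    def hp(h): # hasp hinge at lid (-206.5, ., .5..)
        return np.concatenate([proj(c,car(f.x,hinge(np.add((-206.5,0,.5),hinge(X,h[0],(0,0))),f.x[3],(100,90))))[0]-uv for X,c,uv in H])
    for h0 in (.8,1.5,2.2): g=least_squares(hp,[h0]); print("hasp",g.x,g.cost)
    # key block + bar
    B=[((-37.5,-37.5),(465,447)),((-37.5,37.5),(527,297)),((37.5,37.5),(670,348)),((37.5,-37.5),(612,494))]
    p=np.array([onplane(t,K(u),.05)[0] for _,u in B]); print("block top corners",p.round(3).tolist(),"centre",p.mean(0))
    q=onplane(t,K([(530,338),(675,415)]),.099); print("bar ends",q,q.mean(0))
    print("glass",onplane(t,K((310,292)),.05)); print("teal",onplane(t,K((284,102)),.05))
E
python3 fit.py
```

```text
carrier [0.5093 0.1386 1.5669 1.7241]
[[-0.8, -1.2], [0.8, 0.4], [0.8, -0.2], [0.2, 0.0], [1.1, 0.1], [0.0, -1.6], [2.1, 0.1], [-1.0, -0.7], [-0.4, 0.3], [-0.1, 1.1], [0.5, -1.9], [-0.5, -1.5], [-0.6, 0.1], [-2.2, 0.4], [-1.2, -4.5], [-2.8, -0.7]]
socket [ 0.50878293 -0.00188097  0.108     ]
hasp [0.58641325] 61.222734449773
hasp [1.75209407] 1.6292728106453322
hasp [1.75209408] 1.6292728106452325
block top corners [[0.461, -0.365, 0.05], [0.537, -0.399, 0.05], [0.511, -0.468, 0.05], [0.438, -0.436, 0.05]] centre [ 0.48669843 -0.41688063  0.05      ]
bar ends [[ 0.50773967 -0.38676991  0.099     ]
 [ 0.47045966 -0.45398577  0.099     ]] [ 0.48909966 -0.42037784  0.099     ]
glass [[ 0.53925757 -0.29101798  0.05      ]]
teal [[ 0.6365286  -0.28083303  0.05      ]]
```

```bash
cat > pots.py <<'E'
from h import *
import sys
def pick(p,q,yaw=np.pi/2):
    R=min((down(yaw),down(yaw+np.pi)),key=lambda R:np.abs(env.ik([*p,.2],R)-env.get_obs()["joints"]).max())
    env.reach([*p,.2],R); env.move_linear([*p,.09],R); env.move_linear([*p,.02],R,rate=.08); env.clamp(40)
    o=env.get_obs(); print("w",o["width"],o["gripper_force"])
    env.move_linear([*p,.2],R,rate=.2)
    print(env.get_obs()["width"])
    env.move_linear([p[0],-.15,.2],R,rate=.3); env.move_linear([*q,.2],R,rate=.25); env.move_linear([*q,.041],R,rate=.08)
    print("f",env.get_obs()["ft_force"]); env.ungrasp(); env.move_linear([*q,.2],R,rate=.2)
E
python3 - <<'E'
from pots import *
pick((.637,-.282),(.562,.128))
c=env.read_camera("top"); cv2.imwrite("pics/t1.png",c["frame"][100:340,100:560,::-1]); print(env.get_obs()["time"],env.get_obs()["joints"])
E
```

```text
w 0.05891845326892679 43.83023142814636
0.05874926554893731Traceback (most recent call last):
  File "<stdin>", line 2, in <module>
  File "pots.py", line 9, in pick
    env.move_linear([p[0],-.15,.2],R,rate=.3); env.move_linear([*q,.2],R,rate=.25); env.move_linear([*q,.041],R,rate=.08)
                                               ~~~~~~~~~~~~~~~^^^^^^^^^^^^^^^^^^^^
station.MotionError: the arm cannot follow that straight line within its joint ranges
```

Run:
```python
from h import *
o=env.get_obs(); print(o["joints"].round(2),o["tcp_rot"].round(2).tolist())
for y in (.5,1,1.57,2.2,2.9,-.5,-1,-1.57,-2.2,-2.9):
    a=env.ik([.562,.128,.2],down(y)); b=env.ik([.637,-.15,.2],down(y)); d=env.ik([.562,.128,.041],down(y))
    print(y,*[None if k is None else k.round(2).tolist() for k in (b,a,d)])
```

```text
[-0.33  0.35 -0.    1.23 -0.    2.81] [[1.0, 0.0, -0.0], [0.0, -1.0, 0.0], [-0.0, -0.0, -1.0]]
0.5 [-0.33, 0.34, -0.0, 1.23, 0.0, 0.74] [0.11, 0.21, -0.18, 1.18, 0.0, 1.18] [0.11, 0.36, -0.35, 0.86, 0.0, 1.18]
1 [-0.33, 0.34, -0.0, 1.23, 0.0, 0.24] [0.11, 0.21, -0.18, 1.18, 0.0, 0.68] [0.11, 0.36, -0.35, 0.86, 0.0, 0.68]
1.57 [-0.33, 0.34, -0.0, 1.23, 0.0, -0.33] [0.11, 0.21, -0.18, 1.18, 0.0, 0.11] [0.11, 0.36, -0.35, 0.86, 0.0, 0.11]
2.2 [-0.33, 0.34, -0.0, 1.23, 0.0, -0.96] [0.11, 0.21, -0.18, 1.18, 0.0, -0.52] [0.11, 0.36, -0.35, 0.86, 0.0, -0.52]
2.9 [-0.33, 0.34, -0.0, 1.23, 0.0, -1.66] [0.11, 0.21, -0.18, 1.18, 0.0, -1.22] [0.11, 0.36, -0.35, 0.86, 0.0, -1.22]
-0.5 [-0.33, 0.34, -0.0, 1.23, 0.0, 1.74] [0.11, 0.21, -0.18, 1.18, 0.0, 2.18] [0.11, 0.36, -0.35, 0.86, 0.0, 2.18]
-1 [-0.33, 0.34, -0.0, 1.23, 0.0, 2.24] [0.11, 0.21, -0.18, 1.18, 0.0, 2.68] [0.11, 0.36, -0.35, 0.86, 0.0, 2.68]
-1.57 [-0.33, 0.34, -0.0, 1.23, 0.0, 2.81] [0.11, 0.21, -0.18, 1.18, 0.0, -3.03] [0.11, 0.36, -0.35, 0.86, 0.0, -3.03]
-2.2 [-0.33, 0.34, -0.0, 1.23, 0.0, -2.84] [0.11, 0.21, -0.18, 1.18, 0.0, -2.4] [0.11, 0.36, -0.35, 0.86, 0.0, -2.4]
-2.9 [-0.33, 0.34, -0.0, 1.23, 0.0, -2.14] [0.11, 0.21, -0.18, 1.18, 0.0, -1.7] [0.11, 0.36, -0.35, 0.86, 0.0, -1.7]
```

Joint 6 wraps. I'll always use yaw +π/2, so J6 stays near 0, and carry with joint moves.

```bash
cat > pots.py <<'E'
from h import *
R=down(np.pi/2)
def place(q):
    env.reach([.6,-.1,.2],R); env.move_linear([*q,.2],R,rate=.25); env.move_linear([*q,.041],R,rate=.08)
    o=env.get_obs(); print("f",o["ft_force"],o["width"]); env.ungrasp(); env.move_linear([*q,.2],R,rate=.25)
def pick(p):
    env.reach([*p,.2],R); env.move_linear([*p,.02],R,rate=.1); env.clamp(40)
    env.move_linear([*p,.2],R,rate=.2); print("w",env.get_obs()["width"])
E
python3 - <<'E'
from pots import *
place((.562,.128))
env.reach([.54,-.2,.25],R)
c=env.read_camera("scene"); cv2.imwrite("pics/s1.png",c["frame"][60:420,100:560,::-1]); print(env.get_obs()["time"],env.get_obs()["joints"])
E
```

```text
f [ 0.17479127 -0.43698394 -2.56350453] 0.05884927300117932
14.4667 [-4.65096307e-01  1.80682507e-01 -1.09147760e-01  1.28229660e+00
  4.66347201e-04 -4.66686200e-01]
```

View pics/s1.png

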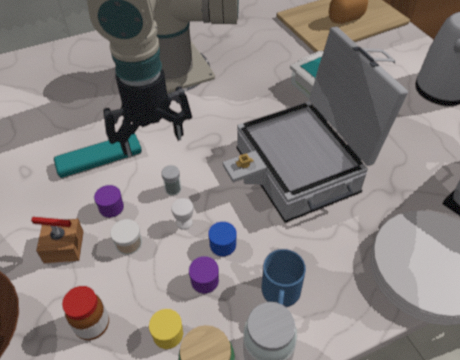

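Run:
```python
from h import *
for n in ("scene","top"):
    c=env.read_camera(n); print(n,proj(c,[[.562,.128,.066],[.637,-.282,.05]]))
    m=cv2.inRange(cv2.cvtColor(c["frame"],cv2.COLOR_RGB2HSV),(80,80,40),(100,255,255))
    k,_,st,ce=cv2.connectedComponentsWithStats(m); print([(st[i,4],ce[i].round(0).tolist()) for i in range(1,k) if st[i,4]>60])
cv2.imwrite("pics/t1.png",c["frame"][100:440,100:560,::-1])
print(env.get_obs()["ee_pos"],env.get_obs()["width"])
```

```text
scene [[406.24379576 228.21833099]
 [243.33521997 326.55398751]]
[(np.int32(319), [266.0, 30.0]), (np.int32(864), [220.0, 79.0]), (np.int32(688), [239.0, 128.0]), (np.int32(195), [412.0, 126.0]), (np.int32(184), [234.0, 204.0]), (np.int32(1460), [188.0, 218.0])]
top [[253.01731267 228.11903803]
 [416.85943998 199.81652632]]
[(np.int32(2025), [152.0, 347.0]), (np.int32(1803), [426.0, 349.0])]
[ 0.54017597 -0.19864933  0.24959784] 0.08529282276619626
```

View pics/t1.png

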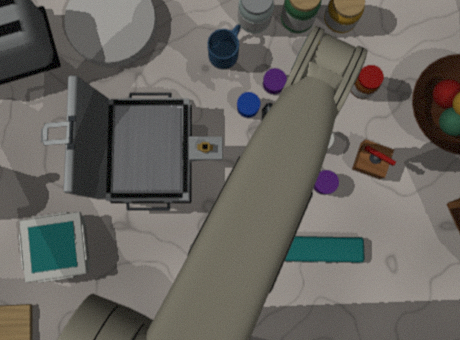

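Run:
```python
from h import *
env.goto_joints([-1.367,.276,-.026,1.268,0,1.467])
s=env.read_camera("scene"); t=env.read_camera("top")
a=s["frame"][40:400,100:500]; b=t["frame"][140:340,130:530]
cv2.imwrite("pics/st.png",cv2.resize(np.vstack([a,b])[:,:,::-1],None,fx=1.07,fy=1.07))
for n,c in (("s",s),("t",t)):
    m=cv2.inRange(cv2.cvtColor(c["frame"],cv2.COLOR_RGB2HSV),(80,80,40),(100,255,255))
    k,_,st,ce=cv2.connectedComponentsWithStats(m); print([(st[i,4],ce[i].round(0).tolist()) for i in range(1,k) if st[i,4]>60])
print(env.get_obs()["ft_force"],env.get_obs()["time"])
```

```text
[(np.int32(767), [304.0, 91.0]), (np.int32(191), [412.0, 127.0]), (np.int32(1834), [197.0, 215.0])]
[(np.int32(2035), [152.0, 347.0]), (np.int32(2050), [421.0, 349.0]), (np.int32(102), [624.0, 389.0]), (np.int32(591), [299.0, 473.0])]
[ 0.17246869 -0.65114644  0.02918599] 16.5833
```

View pics/st.png

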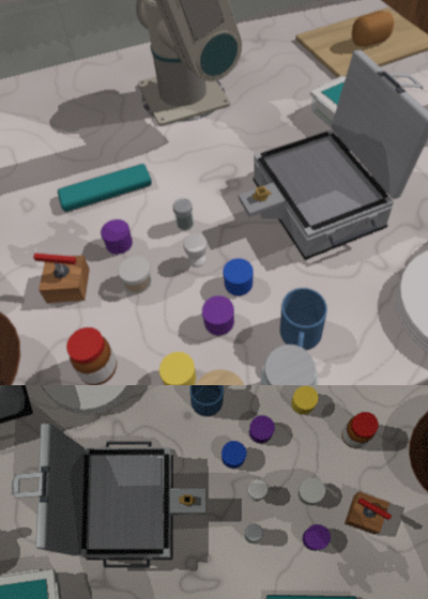

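Run:
```python
from h import *
for n in ("scene","top"):
    c=env.read_camera(n); a=cv2.imread(f"pics/{n}0.png"); b=cv2.resize(c["frame"][:,:,::-1],(800,600),interpolation=cv2.INTER_CUBIC)
    d=cv2.GaussianBlur(cv2.absdiff(a,b).max(2),(7,7),0)
    k,_,st,ce=cv2.connectedComponentsWithStats((d>14).astype(np.uint8)); print(n,[(st[i].tolist()) for i in range(1,k) if st[i,4]>40])
    if n=="top": cv2.imwrite("pics/tfull.png",cv2.convertScaleAbs(b[200:420,160:460],alpha=1.8,beta=10).repeat(2,0).repeat(2,1))
print(env.get_obs().keys())
```

```text
scene [[43, 160, 11, 18, 83], [35, 170, 11, 17, 45], [260, 391, 87, 60, 3356]]
top [[492, 231, 64, 42, 1901], [775, 466, 15, 5, 43], [535, 530, 8, 25, 86]]
dict_keys(['time', 'joints', 'joint_vel', 'tau', 'ee_pos', 'tcp_rot', 'ft_force', 'wrist_torque', 'gripper_force', 'width'])
```

View pics/tfull.png

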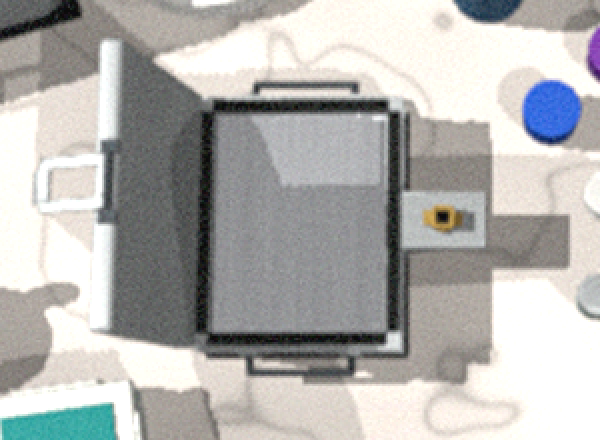

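The teal pot is gone from the counter, yet the carrier interior looks unchanged from above. I'll feel for the pot with closed fingers.

Run:
```python
from pots import *
env.reach([.6,-.1,.2],R); env.clamp(20)
for q in ((.562,.128),(.455,.128)):
    env.move_linear([*q,.16],R,rate=.25); env.move_linear([*q,.1],R); z=.1; f0=env.get_obs()["ft_force"][2]
    while z>.02:
        z-=.004; env.move_linear([*q,z],R,rate=.05); o=env.get_obs()
        if o["ft_force"][2]-f0>3: break
    print(q,z,o["ee_pos"],o["ft_force"]); env.move_linear([*q,.16],R,rate=.2)
c=env.read_camera("top"); env.ungrasp(); print(env.get_obs()["time"])
```

```text
(0.562, 0.128) 0.06399999999999997 [0.56271266 0.12811897 0.06601355] [-3.43275895 -0.58939587 10.24147694]
(0.455, 0.128) 0.019999999999999945 [0.45468016 0.1279435  0.01968777] [ 0.58695835 -0.0490924  -0.91748199]
32.0833
```

Touch shows a pot top at z = 0.066, so the teal pot is standing in the carrier; the camera just doesn't show it. Next is the glass pot.

Run:
```python
from pots import *
env.reach([.6,0,.25],R)
c=env.read_camera("scene"); s0=cv2.resize(cv2.imread("pics/scene0.png"),(640,480),interpolation=cv2.INTER_AREA)
d=cv2.GaussianBlur(cv2.absdiff(s0,c["frame"][:,:,::-1].copy()).max(2),(7,7),0)
u,v=proj(c,[.539,-.291,.03])[0].astype(int); print(u,v,d[v-25:v+25,u-25:u+25].max()); 
if d[v-25:v+25,u-25:u+25].max()<30:
    pick((.5395,-.291)); place((.455,.128))
    env.reach([.6,-.1,.2],R); c=env.read_camera("scene"); cv2.imwrite("pics/s2.png",c["frame"][60:420,100:560,::-1])
print(env.get_obs()["time"])
```

```text
226 295 140
32.9917
```

Run:
```python
from pots import *
for n,p in (("top",(422,238.4)),("scene",(226,295))):
    c=env.read_camera(n); a=cv2.resize(cv2.imread(f"pics/{n}0.png"),(640,480),interpolation=cv2.INTER_AREA); f=c["frame"][:,:,::-1].copy()
    u,v=map(int,p); tp=a[v-14:v+15,u-15:u+16]; r=cv2.matchTemplate(f[v-60:v+61,u-60:u+61],tp,cv2.TM_CCOEFF_NORMED)
    _,m,_,l=cv2.minMaxLoc(r); print(n,m,"shift",l[0]-45,l[1]-46)
```

```text
top 0.6926650404930115 shift 15 -23
scene 0.8226089477539062 shift 0 -3
```

Run:
```python
from pots import *
env.reach([.5,.03,.3],R)
t=env.read_camera("top")["frame"][150:310,340:540]; s=env.read_camera("scene")["frame"][220:380,100:300]
cv2.imwrite("pics/g.png",cv2.resize(np.hstack([t,s])[:,:,::-1],None,fx=2,fy=2,interpolation=cv2.INTER_CUBIC))
```

```text
(no output)
```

View pics/g.png

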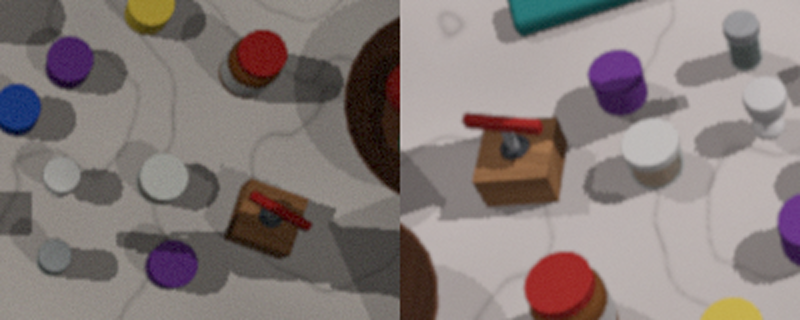

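The white pot is still at top pixel (421.5,238.5), its original place; the difference came from the teal pot's removal. I'll pick it now.

Run:
```python
from pots import *
pick((.5395,-.291)); place((.455,.128))
env.clamp(20)
for q in ((.455,.128),(.562,.128)):
    env.move_linear([*q,.12],R,rate=.3); env.move_linear([*q,.076],R,rate=.15); z=.076; f0=env.get_obs()["ft_force"][2]
    while z>.055:
        z-=.003; env.move_linear([*q,z],R,rate=.06); o=env.get_obs()
        if o["ft_force"][2]-f0>2.5: break
    print(q,z,o["ee_pos"],o["ft_force"]); env.move_linear([*q,.12],R,rate=.3)
print(env.get_obs()["time"])
```

```text
w 0.05864104169091967
f [ 0.71266699 -0.52329316 -1.00469521] 0.05885969491276264
(0.455, 0.128) 0.06399999999999999 [0.45527731 0.12805136 0.06598742] [-5.31154547 -0.98513789 16.20195504]
(0.562, 0.128) 0.06399999999999999 [0.56235374 0.12804428 0.06604589] [-5.49651578 -0.70213872 11.51964451]
48.95
```

Both pots are confirmed by touch at z = 0.066. Now I'll push the lid shut from behind.

Run:
```python
from pots import *
x=.43
env.move_linear([.455,.12,.40],R,rate=.35)
env.move_linear([x,.36,.40],R,rate=.3); env.move_linear([x,.36,.245],R,rate=.2)
env.move_linear([x,.31,.245],R,rate=.15)
for a in (1.75,1.6,1.45,1.3,1.15,1.0,.9,.85):
    r,n=.16,.017+.012
    y=.2386-r*np.cos(a)+n*np.sin(a); z=.09+r*np.sin(a)+n*np.cos(a)
    env.move_linear([x,y,z],R,rate=.12); o=env.get_obs(); print(a,round(y,3),round(z,3),o["ft_force"].round(1))
env.move_linear([x,y,.36],R,rate=.3)
env.reach([.45,-.15,.3],R); env.hold(1.2)
s=env.read_camera("scene")["frame"][90:290,310:510]; t=env.read_camera("top")["frame"][150:350,130:330]
cv2.imwrite("pics/lid.png",cv2.resize(np.hstack([t,s])[:,:,::-1],None,fx=2,fy=2,interpolation=cv2.INTER_CUBIC)); print(env.get_obs()["time"])
```

```text
1.75 0.296 0.242 [-2.7  1.3 10.3]
1.6 0.272 0.249 [-1.   0.   9.9]
1.45 0.248 0.252 [0.6 1.2 0.6]
1.3 0.224 0.252 [-0.4  0.5 -0. ]
1.15 0.2 0.248 [-0.6  0.1 -0.3]
1.0 0.177 0.24 [-0.8 -0.5 -0.1]
0.9 0.162 0.233 [ 0.7 -0.4 -0.4]
0.85 0.155 0.229 [-0.3  0.3 -0.2]
57.9583
```

View pics/lid.png

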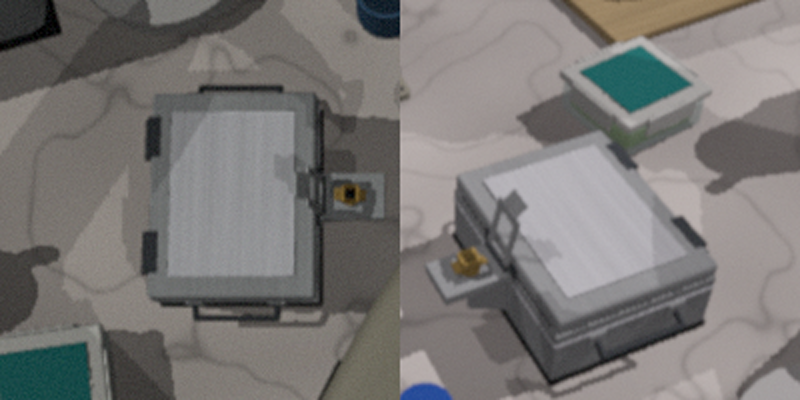

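The lid is shut and the hasp stands nearly upright: scene (505,215), top (312,185). Now I'll swing the hasp over by one of its legs.

Run:
```python
from pots import *
x=.533
env.reach([x,.09,.25],R); env.move_linear([x,.09,.145],R,rate=.2)
for a in np.arange(2.1,-.01,-.15):
    r=.05; n=.004+.01*np.sin(max(a,0)) 
    env.move_linear([x,.032-r*np.cos(a)+n*np.sin(a),.094+r*np.sin(a)+n*np.cos(a)],R,rate=.1)
    o=env.get_obs(); print(round(a,2),o["ee_pos"].round(3),o["ft_force"].round(1))
z=.1; f0=o["ft_force"][2]
while z>.086:
    z-=.0015; env.move_linear([x,-.018,z],R,rate=.04); o=env.get_obs()
    if o["ft_force"][2]>8: break
env.hold(.3); print(z,o["ee_pos"],o["ft_force"]); env.move_linear([x,-.018,.2],R,rate=.2); env.ungrasp(); env.reach([.45,-.3,.25],R)
s=env.read_camera("scene")["frame"][170:290,310:470]; t=env.read_camera("top")["frame"][190:310,230:390]
cv2.imwrite("pics/hasp.png",cv2.resize(np.hstack([t,s])[:,:,::-1],None,fx=2.5,fy=2.5,interpolation=cv2.INTER_CUBIC)); print(env.get_obs()["time"])
```

```text
2.1 [0.533 0.068 0.131] [-0.1  0.9  2.9]
1.95 [0.533 0.062 0.136] [ 0.4 -0.2 -0.9]
1.8 [0.533 0.056 0.14 ] [ 0.2  0.3 -0.6]
1.65 [0.533 0.049 0.143] [-0.7  0.6 -0.9]
1.5 [0.533 0.042 0.145] [1.  0.1 0.2]
1.35 [0.533 0.034 0.146] [ 0.3 -0.4  0.3]
1.2 [0.533 0.026 0.145] [ 0.3 -0.4 -0.2]
1.05 [0.533 0.018 0.144] [0.6 0.  1.1]
0.9 [0.533 0.01  0.14 ] [ 0.   0.1 -0.3]
0.75 [0.533 0.002 0.136] [ 0.2 -0.3  0.3]
0.6 [ 0.533 -0.004  0.13 ] [-0.6 -0.  -0.2]
0.45 [ 0.532 -0.01   0.123] [-0.1 -0.3 -0.5]
0.3 [ 0.532 -0.014  0.115] [-1.4  0.1 -0.5]
0.15 [ 0.532 -0.017  0.106] [-0.3  0.4  0.7]
0.0 [ 0.532 -0.018  0.098] [-0.   0.6  0.2]
0.0895 [ 0.53322664 -0.01805163  0.09157414] [-5.20028729  0.74784659 15.42865627]
68.3333
```

View pics/hasp.png

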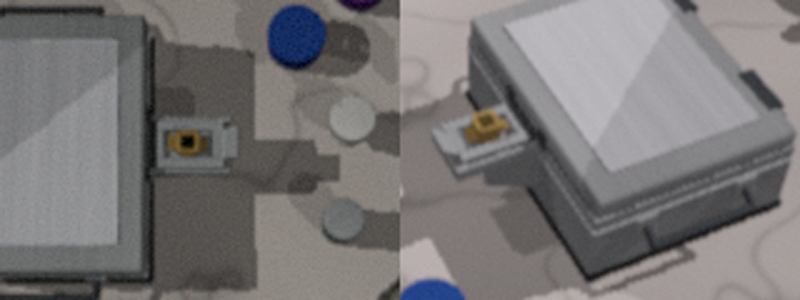

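The hasp lies flat over the stud: top (187,142), scene (487,122), with the socket visible in the slot. Next I'll take the key, hold it above the stud and measure it against the socket.

```bash
cat > key.py <<'E'
from h import *
def bar(c,near,r=45):
    m=hsvblob(c,(0,150,60),(9,255,255),near,r)|hsvblob(c,(171,150,60),(180,255,255),near,r)
    y,x=np.nonzero(m); q=cv2.minAreaRect(np.c_[x,y].astype(np.float32)); return np.array([x.mean(),y.mean()]),q,len(x)
KB=np.array([.490,-.4188]); G=2.636
def press(xy,R,f,zmin,step=.0008):
    z=env.get_obs()["ee_pos"][2]
    while z>zmin:
        z-=step; env.move_linear([*xy,z],R,rate=.05); o=env.get_obs()
        if o["ft_force"][2]>f: break
    return z,o
E
python3 - <<'E'
from key import *
R=down(G)
env.reach([*KB,.2],R); env.move_linear([*KB,.11],R,rate=.2); env.move_linear([*KB,.075],R,rate=.06); print(env.get_obs()["ft_force"])
env.clamp(100); o=env.get_obs(); print(o["width"],o["gripper_force"],o["ft_force"],o["wrist_torque"],o["ee_pos"])
env.move_linear([*KB,.24],R,rate=.12)
R=down(np.pi); env.reach([.5085,-.003,.24],R); env.move_linear([.5085,-.003,.20],R,rate=.1); env.hold(.3)
o=env.get_obs(); p=o["ee_pos"]; print(p,o["width"],o["ft_force"],o["wrist_torque"])
for n in ("top","scene"):
    c=env.read_camera(n); e=proj(c,[p[0],p[1],p[2]+.019+.003])[0]; uv,q,k=bar(c,e); print(n,e,uv,q,k)
    cv2.imwrite(f"pics/raw_{n}.png",c["frame"][:,:,::-1])
t=cv2.imread("pics/raw_top.png")[190:310,230:390]; s=cv2.imread("pics/raw_scene.png")[130:250,270:430]
cv2.imwrite("pics/held.png",cv2.resize(np.hstack([t,s]),None,fx=2.5,fy=2.5,interpolation=cv2.INTER_CUBIC)); print(env.get_obs()["time"])
E
```

```text
[ 0.03460475  0.62384075 -0.10925622]
0.010078948668843598 97.69198536872864 [-0.4468032  -0.36864978  1.84471348] [ 0.05445748 -0.05344876 -0.00106994] [ 0.49029958 -0.41894168  0.07536745]
[ 0.50903108 -0.00301728  0.20070724] 0.010240641710549048 [ 0.13288232 -0.23599749 -1.8083402 ] [ 0.03557283 -0.01557269 -0.00593293]
top [303.65282222 237.62483724] [319.625      237.95833333] ((319.5, 238.0), (4.0, 5.0), 90.0) 24
scene [344.18210877 179.43437509] [333.19791667 183.09375   ] ((333.65069580078125, 183.43150329589844), (7.282931804656982, 16.883159637451172), 65.55604553222656) 96
75.425
```

View pics/held.png

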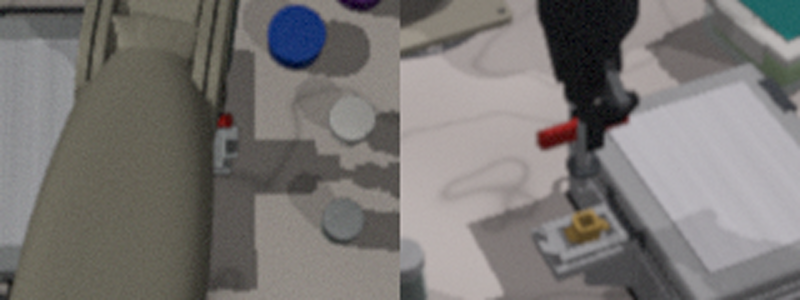

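Run:
```python
from key import *
c=env.read_camera("scene"); p=env.get_obs()["ee_pos"]
f=lambda q:((proj(c,q)[0]-[270,130])*2.5+[400,0]).round(1)
for d in (-.004,0,.004): print(d,"left end",f([p[0],p[1]-.04+d,p[2]+.019]),"right",f([p[0],p[1]+.04+d,p[2]+.019]),"tip",f([p[0],p[1]+d,p[2]-.069]),"collar",f([p[0],p[1]+d,p[2]-.025]))
print("socket",f([.5088,-.0019,.108]), onplane(c,[(587-400)/2.5+270,222/2.5+130],.108))
a=cv2.cvtColor(cv2.imread("pics/raw_scene.png"),cv2.COLOR_BGR2HSV)
m=cv2.inRange(a,(0,150,40),(9,255,255))|cv2.inRange(a,(171,150,40),(180,255,255)); y,x=np.nonzero(m[170:200,315:375]); x=x+315;y=y+170
print("red left",x.min(),y[x==x.min()],"right",x.max(),y[x==x.max()], "crop", (x.min()-270)*2.5+400,(x.max()-270)*2.5+400)
```

```text
-0.004 left end [535.2 142.7] right [625.3 113.3] tip [580.2 203.3] collar [580.5 166.9]
0 left end [539.8 141.2] right [629.7 111.9] tip [584.4 201.9] collar [584.8 165.4]
0.004 left end [544.4 139.7] right [634.1 110.5] tip [588.6 200.4] collar [589.2 164. ]
socket [585.4 220. ] [[ 0.51154103 -0.00163933  0.108     ]]
red left 326 [183 184 185 186 187] right 340 [177 178 179 180] crop 540.0 575.0
```

```bash
cat > ins.py <<'E'
from key import *
S0=np.array([.509,-.002])
def search():
    R=down(np.pi); env.move_linear([*S0,.183],R,rate=.08); z,o=press(S0,R,5,.16)
    print("contact",z,o["ee_pos"],o["ft_force"].round(1))
    best=z; k=0
    for i in range(60):
        r=.0005*np.sqrt(i)*1.0; th=i*2.4; xy=S0+r*np.array([np.cos(th),np.sin(th)])
        w=np.pi+.2*np.sin(i*1.3) if i else np.pi
        o=env.get_obs(); f=o["ft_force"][2]; z+=.0006*np.sign(f-8)*(abs(f-8)>3) if f>0 else -.0008
        env.move_linear([*xy,z],down(w),rate=.04); o=env.get_obs()
        if i%6==0: print(i,o["ee_pos"].round(4),round(w,2),o["ft_force"].round(1),round(o["time"],1))
        if o["ee_pos"][2]<.170: print("drop",i,xy,w,o["ee_pos"],o["ft_force"]); return xy,w
E
python3 - <<'E'
from ins import *
search(); print(env.get_obs()["time"])
E
```

```text
contact 0.17168831082579716 [ 0.50970774 -0.00182923  0.17281498] [-0.2  1.9  7.4]
0 [ 0.5097 -0.0018  0.1728] 3.14 [-1.5  1.9  7. ] 79.3
6 [ 0.5089 -0.0012  0.1725] 3.34 [-1.3  0.7  7.2] 81.2
12 [ 0.5087 -0.0023  0.1727] 3.16 [0.9 3.8 7.1] 83.1
18 [ 0.5109 -0.0026  0.1728] 2.94 [-0.3  3.6  9.6] 85.1
drop 21 [ 0.51127059 -0.00169271] 3.3070582337088688 [ 0.50964326 -0.00100412  0.16999446] [-2.40535545  4.85738032  1.79120432]
85.9833
```

Run:
```python
from ins import *
o=env.get_obs(); z=o["ee_pos"][2]-.001; xy=np.array([.5100,-.0012]); w=3.307
for i in range(30):
    w=3.307+.0+ .12*np.sin(i*.8)
    o=env.get_obs(); f=o["ft_force"][2]; z+= -.001 if f<8 else (.0006 if f>16 else 0)
    xy=xy-.00006*np.clip(-o["ft_force"][:2],-4,4)*1.0
    z=max(z,.159); env.move_linear([*xy,z],down(w),rate=.04); o=env.get_obs()
    if i%4==0: print(i,o["ee_pos"].round(4),round(w,3),o["ft_force"].round(1),o["wrist_torque"].round(2))
    if o["ee_pos"][2]<.1615: break
env.hold(.3); o=env.get_obs(); print(i,w,z,o["ee_pos"],o["ft_force"],o["wrist_torque"],o["time"])
```

```text
0 [ 0.509  -0.0008  0.1671] 3.307 [-1.7  2.9 -0.7] [ 1.16  0.25 -0.05]
4 [ 5.092e-01 -4.000e-04  1.638e-01] 3.3 [-1.   2.2  1.2] [0.75 0.32 0.  ]
8 [ 0.5095 -0.      0.1619] 3.321 [-3.1  1.4  9.8] [ 0.32  0.94 -0.08]
12 [5.092e-01 2.000e-04 1.620e-01] 3.286 [-1.5  1.6  9.2] [0.29 0.58 0.01]
16 [5.090e-01 2.000e-04 1.619e-01] 3.335 [-1.5  1.1  9.8] [ 0.18  0.54 -0.1 ]
20 [5.09e-01 3.00e-04 1.62e-01] 3.272 [-1.5 -0.3  8. ] [0.13 0.29 0.04]
24 [5.089e-01 3.000e-04 1.619e-01] 3.348 [-1.8  1.2 12.2] [ 0.17  0.55 -0.05]
28 [5.089e-01 4.000e-04 1.619e-01] 3.259 [-1.7  0.1 11.4] [0.06 0.36 0.  ]
29 3.1947748101766553 0.159 [5.08993620e-01 4.35374420e-04 1.61876637e-01] [-0.47982373  0.4856461  11.16829542] [0.02373519 0.15345757 0.00982117] 93.7833
```

The bit is fully seated, with its tip 15 mm down. Now I'll turn it clockwise.

Run:
```python
from ins import *
xy=[.509,.0003]
for w in np.r_[np.arange(3.15,1.6,-.1),np.arange(1.58,1.3,-.04)]:
    env.move_linear([*xy,.1605],down(w),rate=.05); o=env.get_obs()
    y=o["tcp_rot"][:,1]; a=np.arctan2(y[1],y[0])
    print(round(w,2),round(a%(2*np.pi),3),o["ee_pos"].round(4),o["ft_force"].round(1),o["wrist_torque"].round(2))
    if w<1.6 and abs(o["wrist_torque"][2])>.9: break
env.hold(.3); o=env.get_obs(); print(o["wrist_torque"],o["ft_force"],o["ee_pos"],o["width"],o["time"])
```

```text
3.15 3.152 [ 5.102e-01 -3.000e-04  1.620e-01] [-1.   0.1  7.5] [ 0.13  0.34 -0.02]
3.05 3.052 [ 0.5101 -0.      0.162 ] [-1.1  0.9  7.9] [0.26 0.35 0.02]
2.95 2.952 [5.10e-01 2.00e-04 1.62e-01] [-1.1  2.3  8.1] [0.42 0.43 0.06]
2.85 2.852 [5.102e-01 1.000e-04 1.620e-01] [-0.8  0.9  7.4] [0.39 0.31 0.05]
2.75 2.752 [5.104e-01 1.000e-04 1.620e-01] [-0.6  1.4  7.1] [0.38 0.18 0.01]
2.65 2.652 [0.5106 0.     0.162 ] [-1.   0.8  5.8] [ 0.33  0.09 -0.01]
2.55 2.552 [ 0.5108 -0.      0.162 ] [-0.6  0.8  6.6] [0.29 0.03 0.04]
2.45 2.452 [ 5.109e-01 -1.000e-04  1.620e-01] [-0.6  0.9  6.4] [ 0.24 -0.05  0.06]
2.35 2.352 [ 5.111e-01 -2.000e-04  1.620e-01] [ 0.8 -0.2  5.9] [ 0.12 -0.2   0.04]
2.25 2.252 [ 5.112e-01 -4.000e-04  1.620e-01] [ 0.6 -0.4  5.9] [ 0.08 -0.29  0.06]
2.15 2.152 [ 5.113e-01 -5.000e-04  1.621e-01] [1.4 0.3 6.1] [ 0.04 -0.3   0.07]
2.05 2.052 [ 0.5114 -0.0006  0.1621] [1.2 0.5 4.9] [-0.07 -0.36  0.05]
1.95 1.953 [ 0.5115 -0.0008  0.1621] [ 1.9 -0.8  5.8] [-0.24 -0.48  0.1 ]
1.85 1.853 [ 0.5116 -0.0009  0.1621] [ 1.3 -1.5  4.8] [-0.31 -0.53  0.1 ]
1.75 1.753 [ 0.5117 -0.0011 
[... 153 characters left out ...]
21] [ 2.7 -2.1  6.1] [-0.71 -0.65  0.05]
1.54 1.544 [ 0.5117 -0.0014  0.1621] [ 1.5 -2.7  5.1] [-0.73 -0.66  0.13]
1.5 1.504 [ 0.5117 -0.0015  0.1621] [ 2.6 -2.5  5.7] [-0.73 -0.59  0.17]
1.46 1.464 [ 0.5117 -0.0015  0.1621] [ 2.4 -3.4  4.8] [-0.79 -0.64  0.07]
1.42 1.424 [ 0.5117 -0.0016  0.1621] [ 2.2 -2.5  6.4] [-0.94 -0.65  0.11]
1.38 1.384 [ 0.5117 -0.0017  0.1621] [ 3.5 -2.9  4.5] [-0.87 -0.63  0.16]
1.34 1.344 [ 0.5117 -0.0018  0.1621] [ 3.  -2.9  4.5] [-0.98 -0.67  0.1 ]
1.3 1.304 [ 0.5117 -0.0018  0.1621] [ 1.8 -3.9  5.1] [-0.98 -0.62  0.24]
[-0.98762638 -0.64217497  0.29917787] [ 2.88151216 -4.04872383  5.06794271] [ 0.51172926 -0.00183803  0.16214737] 0.010416165894113996 100.0833
```

Run:
```python
from ins import *
for w in np.arange(1.26,.8,-.04):
    env.move_linear([.5095,.0003,.1605],down(w),rate=.05); env.hold(.1); o=env.get_obs()
    y=o["tcp_rot"][:,1]; a=np.arctan2(y[1],y[0])
    print(round(w,2),round(a%(2*np.pi),3),o["ee_pos"].round(4),o["ft_force"].round(1),o["wrist_torque"].round(2))
    if o["wrist_torque"][2]>.8: break
p=o["ee_pos"]
s=env.read_camera("scene")["frame"][150:270,270:430]; t=env.read_camera("top")["frame"][190:310,230:390]
cv2.imwrite("pics/turn.png",cv2.resize(np.hstack([t,s])[:,:,::-1],None,fx=2.5,fy=2.5,interpolation=cv2.INTER_CUBIC)); print(o["width"],o["time"])
```

```text
1.26 1.265 [ 0.5119 -0.0018  0.1621] [ 1.4 -4.7  6. ] [-1.11 -0.42  0.34]
1.22 1.225 [ 0.5119 -0.0019  0.1621] [ 2.1 -4.4  5. ] [-1.06 -0.4   0.34]
1.18 1.185 [ 0.5119 -0.002   0.1621] [ 1.4 -3.   6.9] [-1.14 -0.4   0.53]
1.14 1.145 [ 0.5118 -0.0021  0.1621] [ 2.  -3.8  6.2] [-1.2  -0.37  0.52]
1.1 1.105 [ 0.5118 -0.0021  0.1621] [ 1.3 -5.3  6.5] [-1.15 -0.37  0.5 ]
1.06 1.065 [ 0.5119 -0.0022  0.1621] [ 1.9 -4.4  6.5] [-1.27 -0.42  0.43]
1.02 1.024 [ 0.5117 -0.0023  0.1621] [ 0.9 -5.4  6.3] [-1.31 -0.34  0.23]
0.98 0.985 [ 0.5117 -0.0023  0.1621] [ 0.5 -4.6  6.1] [-1.36 -0.3   0.52]
0.94 0.944 [ 0.5116 -0.0023  0.1621] [-0.  -3.8  6.6] [-1.36 -0.3   0.2 ]
0.9 0.903 [ 0.5117 -0.0025  0.1621] [ 1.9 -4.2  6.8] [-1.44 -0.36  0.05]
0.86 0.864 [ 0.5117 -0.0025  0.1621] [ 1.7 -5.1  5.5] [-1.44 -0.33  0.28]
0.82 0.823 [ 0.5116 -0.0027  0.1621] [ 1.  -5.3  6.1] [-1.52 -0.28 -0.07]
0.01038551533848938 104.2833
```

View pics/turn.png

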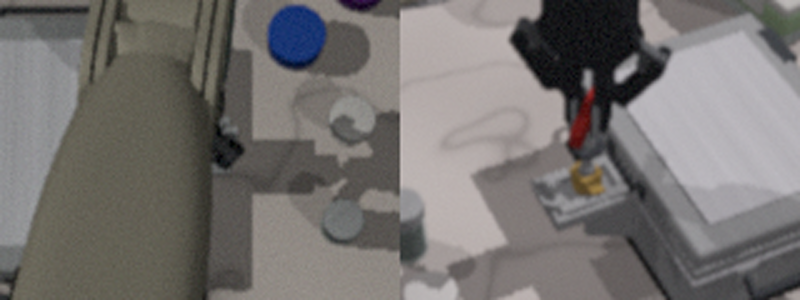

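Run:
```python
from ins import *
c=env.read_camera("scene"); o=env.get_obs(); p=o["ee_pos"]; e=proj(c,p+[0,0,.022])[0]
m=hsvblob(c,(0,150,40),(9,255,255),e,30)|hsvblob(c,(171,150,40),(180,255,255),e,30)
y,x=np.nonzero(m); print(e,len(x),x.min(),x.max(),y.min(),y.max())
v=cv2.fitLine(np.c_[x,y].astype(np.float32),cv2.DIST_L2,0,.01,.01).ravel(); print("red line",v,np.degrees(np.arctan2(v[1],v[0]))%180)
for b in np.arange(-1.0,.4,.1):
    q=proj(c,[p+[s*.04*np.cos(b),s*.04*np.sin(b),.019] for s in (-1,1)]); d=q[1]-q[0]; print(round(b,1),q.round(0).tolist(),round(np.degrees(np.arctan2(d[1],d[0]))%180))
cv2.imwrite("pics/z.png",cv2.resize(c["frame"][170:240,310:380,::-1],None,fx=8,fy=8,interpolation=cv2.INTER_CUBIC))
```

```text
[344.69538335 194.00130563] 107 338 347 186 208
red line [ 2.8661144e-01 -9.5804691e-01  3.4261682e+02  1.9764487e+02] 106.6552
-1.0 [[355.0, 184.0], [334.0, 207.0]] 131
-0.9 [[353.0, 183.0], [336.0, 208.0]] 125
-0.8 [[351.0, 183.0], [338.0, 208.0]] 118
-0.7 [[349.0, 182.0], [340.0, 209.0]] 110
-0.6 [[348.0, 182.0], [342.0, 209.0]] 102
-0.5 [[346.0, 182.0], [344.0, 209.0]] 94
-0.4 [[344.0, 182.0], [346.0, 209.0]] 86
-0.3 [[342.0, 182.0], [348.0, 209.0]] 78
-0.2 [[340.0, 182.0], [350.0, 209.0]] 70
-0.1 [[338.0, 182.0], [351.0, 208.0]] 63
-0.0 [[336.0, 183.0], [353.0, 208.0]] 56
0.1 [[335.0, 184.0], [355.0, 207.0]] 49
0.2 [[333.0, 184.0], [357.0, 206.0]] 43
0.3 [[332.0, 185.0], [358.0, 205.0]] 37
```

View pics/z.png

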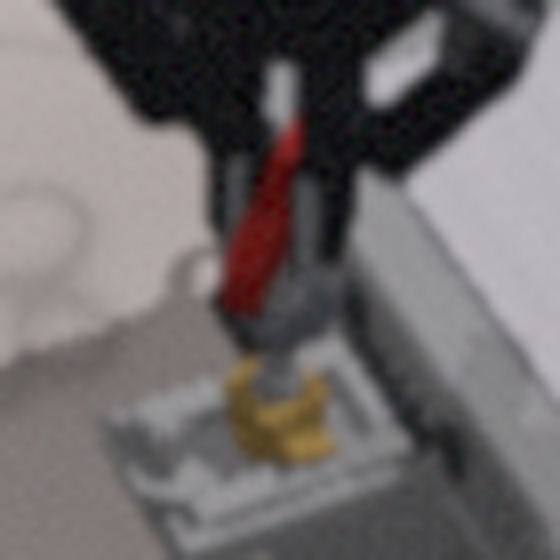

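The wings now lie across the hasp, along world x, and the bit has forced past the stop. I'll ease the key back to just against the stop, re-centre, and check the torque.

Run:
```python
from ins import *
def rep(w):
    o=env.get_obs(); print(round(w,2),o["ee_pos"].round(4),o["ft_force"].round(1),o["wrist_torque"].round(2))
xy=[.511,-.003]
for w in (.82,.9,1.0,1.1,1.2,1.3,1.38,1.45,1.5,1.55,1.5,1.45,1.4,1.35,1.32):
    env.move_linear([*xy,.1605],down(w),rate=.05); env.hold(.1); rep(w)
c=env.read_camera("scene"); o=env.get_obs(); p=o["ee_pos"]; e=proj(c,p+[0,0,.022])[0]
m=hsvblob(c,(0,150,40),(9,255,255),e,30)|hsvblob(c,(171,150,40),(180,255,255),e,30)
y,x=np.nonzero(m); v=cv2.fitLine(np.c_[x,y].astype(np.float32),cv2.DIST_L2,0,.01,.01).ravel(); print("red line",len(x),np.degrees(np.arctan2(v[1],v[0]))%180)
print(o["time"])
```

```text
0.82 [ 0.5121 -0.004   0.1621] [-1.4 -1.1  9.2] [-0.24  0.22 -0.12]
0.9 [ 0.5122 -0.0038  0.1621] [-0.7 -0.8  9.1] [-0.22  0.17 -0.08]
1.0 [ 0.5123 -0.0036  0.1621] [-0.1  0.3  8.9] [-0.08  0.1   0.04]
1.1 [ 0.5123 -0.0035  0.162 ] [-0.1 -0.4  8.6] [ 0.08  0.05 -0.03]
1.2 [ 0.5124 -0.0033  0.1621] [-0.5  0.4  8.5] [ 0.12 -0.01  0.03]
1.3 [ 0.5125 -0.0031  0.1621] [0.1 1.8 7.8] [0.23 0.03 0.04]
1.38 [ 0.5124 -0.0029  0.162 ] [0.6 2.7 8.4] [0.38 0.01 0.01]
1.45 [ 0.5124 -0.0028  0.162 ] [-0.1  1.1  7.6] [ 0.43 -0.01 -0.02]
1.5 [ 0.5124 -0.0027  0.162 ] [0.6 3.  8.9] [ 0.5  -0.01 -0.03]
1.55 [ 0.5124 -0.0026  0.162 ] [-0.5  2.2  7.7] [ 0.58  0.01 -0.02]
1.5 [ 0.5124 -0.0028  0.162 ] [-1.1  2.   6.5] [ 0.47 -0.03 -0.04]
1.45 [ 0.5124 -0.0029  0.162 ] [0.4 1.9 7.3] [ 0.32  0.02 -0.02]
1.4 [ 0.5124 -0.003   0.162 ] [-0.8  1.5  8. ] [ 0.28 -0.02 -0.01]
1.35 [ 0.5124 -0.0031  0.162 ] [-0.9  1.   8.1] [0.28 0.02 0.04]
1.32 [ 0.5124 -0.0032  0.162 ] [-0.6  0.1  9. ] [ 0.19 -0.02  0.07]
red line 126 78.80022
109.7333
```

I've used up my picture views, so from here I'll check by numbers: lid drop by image shift, and stud angle by its brass outline.

```bash
cat > chk.py <<'E'
from ins import *
from fit import car
P=[.5093,.1386,1.5669]
def lidshift(c):
    a=cv2.cvtColor(cv2.imread("pics/raw_scene.png"),cv2.COLOR_BGR2GRAY).astype(np.float32); b=cv2.cvtColor(c["frame"],cv2.COLOR_RGB2GRAY).astype(np.float32)
    out=[]
    for Y in (-.115,-.09,-.065):   # patch on lid front edge, away from the arm's shadow
        u,v=proj(c,car(P,(-98,Y*1000,107)))[0].round().astype(int)
        w=9; pa=cv2.resize(a[v-w:v+w,u-w:u+w],None,fx=1,fy=1); (d,r)=cv2.phaseCorrelate(pa,b[v-w:v+w,u-w:u+w],cv2.createHanningWindow((2*w,2*w),cv2.CV_32F)); out.append((round(d[0],2),round(d[1],2),round(r,2)))
    e=proj(c,[car(P,(-100,-90,107)),car(P,(-100,-90,110))]); return out,"expected",(e[0]-e[1]).round(2)
def brass(f,c):
    m=cv2.inRange(cv2.cvtColor(f,cv2.COLOR_RGB2HSV),(14,90,40),(30,255,255)); u,v=proj(c,[.5088,-.0019,.1])[0].astype(int)
    k=m[v-16:v+16,u-16:u+16]; y,x=np.nonzero(k); return len(x),(x.min()+u-16,x.max()+u-16,y.min()+v-16,y.max()+v-16),np.round([x.mean()+u-16,y.mean()+v-16],1),np.round(np.cov(x,y).ravel(),1)
def wings(c):
    for cam in (0,.4,.8,1.2,1.57):
        y=np.pi/2-cam; print(cam,[proj(c,[.5088+s*.019*np.cos(y),-.0019+s*.019*np.sin(y),.102])[0].round(1).tolist() for s in (1,-1)])
E
python3 - <<'E'
from chk import *
c=env.read_camera("scene"); print(lidshift(c)); print("before",brass(cv2.imread("pics/raw_scene.png")[:,:,::-1].copy(),c)); print("now",brass(c["frame"],c)); wings(c)
E
```

```text
([(0.01, -0.21, 0.94), (0.8, -1.38, 0.7), (0.45, 0.41, 0.78)], 'expected', array([-0.09,  0.92]))
before (146, (np.int64(336), np.int64(353), np.int64(214), np.int64(226)), array([343.8, 220.4]), array([16. , -3.2, -3.2, 10.1]))
now (105, (np.int64(336), np.int64(352), np.int64(216), np.int64(226)), array([343.9, 221.6]), array([19.4,  1.1,  1.1,  5.9]))
0 [[351.9, 217.1], [336.3, 222.6]]
0.4 [[352.8, 219.6], [335.5, 220.1]]
0.8 [[352.3, 222.1], [336.0, 217.6]]
1.2 [[350.5, 224.3], [337.8, 215.5]]
1.57 [[347.9, 225.7], [340.4, 214.1]]
```

```bash
cat > top.py <<'E'
from chk import *
def studtop(c,f):
    hsv=cv2.cvtColor(f,cv2.COLOR_RGB2HSV); u,v=proj(c,[.5088,-.0019,.104])[0].round().astype(int)
    m=cv2.inRange(hsv,(12,80,40),(32,255,255))[v-14:v+15,u-14:u+15]; m=cv2.morphologyEx(m,cv2.MORPH_CLOSE,np.ones((5,5),np.uint8)); y,x=np.nonzero(m)
    w=onplane(c,np.c_[x+u-14,y+v-14],.104)[:,:2]; C=np.cov(w.T); e,V=np.linalg.eigh(C); a=V[:,1]
    return len(x),w.mean(0).round(4),(np.sqrt(e)*1000).round(2),"wing yaw",round(np.arctan2(a[1],a[0])%np.pi,2),"extent",(np.ptp(w,axis=0)*1000).round(0)
E
python3 - <<'E'
from top import *
p=env.get_obs()["ee_pos"]; print(p)
f=cv2.resize(cv2.imread("pics/top0.png"),(640,480),interpolation=cv2.INTER_AREA)[:,:,::-1].copy()
env.move_linear([p[0],p[1],.22],rate=.12); env.move_linear([.5,-.16,.24],rate=.3); 
c=env.read_camera("top"); print("start",studtop(c,f)); print("now",studtop(c,c["frame"]))
s=env.read_camera("scene"); print("scene",brass(s["frame"],s)); print(env.get_obs()["ft_force"],env.get_obs()["width"],env.get_obs()["time"])
y,x=np.mgrid[-13:14,-13:14]; u,v=proj(c,[.5088,-.0019,.104])[0].round().astype(int)
h=cv2.cvtColor(c["frame"],cv2.COLOR_RGB2HSV)[v-13:v+14,u-13:u+14]
for r in h: print("".join("#" if 12<=q[0]<=32 and q[1]>90 and q[2]>70 else ("o" if q[2]<60 else ".") for q in r))
E
```

```text
[ 0.51237444 -0.00314378  0.16203284]
start (126, array([ 0.5085, -0.0014]), array([6.13, 9.72]), 'wing yaw', np.float64(1.47), 'extent', array([24., 36.]))
now (125, array([ 0.509 , -0.0016]), array([6.15, 9.58]), 'wing yaw', np.float64(0.78), 'extent', array([32., 31.]))
scene (142, (np.int64(336), np.int64(352), np.int64(214), np.int64(226)), array([343.9, 220.5]), array([15.3,  1.1,  1.1,  9.4]))
[ 0.11393369 -0.02006238 -1.94558138] 0.010051248883627916 111.4083
...........................
...........................
...........................
...........................
o..........................
o..........................
o..........................
o.......######.............
o......########............
....o.###########..........
....o.######oo####.........
....o..####oooo###.........
.......###oooooo###........
........##oooooo###........
........###oooo####........
.........###oo####.........
.........#######..##.o.....
..........######..#........
.............#.............
o...............##.........
...........................
o..........................
...........................
...........................
...........................
oo.........................
ooo........................
```

The top view gives wing yaw 0.78, so the stud is only about half turned. I over-turned past the stop, the bit jammed at 45°, and it dragged the stud back when I eased off. I'll re-insert with the bit aligned to the stud and the 2 mm grip offset corrected, then turn only to the stop.

```bash
cat > ins2.py <<'E'
from top import *
S=np.array([.5093,-.0016]); D=.002
def xyw(w,S=S): b=w-np.pi/2; return S+D*np.array([np.cos(b),np.sin(b)])
def rep(w):
    o=env.get_obs(); print(round(w,2),o["ee_pos"].round(4),o["ft_force"].round(1),o["wrist_torque"].round(2)); return o
E
python3 - <<'E'
from ins2 import *
w0=2.38
env.reach([*xyw(w0),.21],down(w0)); env.move_linear([*xyw(w0),.18],down(w0),rate=.1)
z,o=press(xyw(w0),down(w0),5,.16); print("contact",z,o["ee_pos"],o["ft_force"])
for i in range(36):
    o=env.get_obs()
    if o["ee_pos"][2]<.1632: break
    f=o["ft_force"][2]; z+=-.001 if f<7 else (.0006 if f>14 else 0)
    w=w0+.2*np.sin(i*.7); th=i*2.4
    env.move_linear([*(xyw(w)+.0003*np.sqrt(i)*np.array([np.cos(th),np.sin(th)])),z],down(w),rate=.04)
    if i%4==0: rep(w)
rep(w); print(i,z,env.get_obs()["time"])
E
```

```text
contact 0.17661340364568942 [ 5.11504014e-01 -2.81980732e-04  1.77964804e-01] [-0.72800091 -0.37208854  7.23907628]
2.38 [ 5.115e-01 -3.000e-04  1.780e-01] [-1.   0.2  6.4] [ 0.01  0.28 -0.04]
2.45 [ 5.116e-01 -5.000e-04  1.778e-01] [-1.3 -0.3  9.7] [-0.01  0.26  0.04]
2.25 [ 5.119e-01 -1.000e-04  1.777e-01] [-3.9  0.1 11.4] [ 0.04  0.98 -0.01]
2.55 [ 0.5116 -0.0007  0.1779] [-0.5 -0.2  8.5] [ 0.   -0.03 -0.  ]
2.18 [5.118e-01 2.000e-04 1.777e-01] [-4.3 -0.3 12.5] [-0.02  1.21  0.02]
2.58 [ 0.5117 -0.001   0.1778] [0.4 0.2 8.4] [ 0.12 -0.07  0.05]
2.2 [5.118e-01 5.000e-04 1.777e-01] [-3.9 -0.9 12. ] [-0.22  1.14  0.05]
2.52 [ 0.5117 -0.0012  0.1777] [-0.3  1.   8.5] [ 0.34  0.13 -0.01]
2.3 [0.5117 0.0006 0.1778] [-2.6 -0.5 10.1] [-0.47  0.85  0.03]
2.26 [5.110e-01 4.000e-04 1.778e-01] [-1.6 -1.8  9.8] [-0.27  0.39 -0.02]
35 0.17561340364568942 123.075
```

Run:
```python
from ins2 import *
p=env.get_obs()["ee_pos"]; env.move_linear([p[0],p[1],.24],rate=.2)
R=down(G); q=np.array([.490,-.4155]); env.reach([*q,.24],R); env.move_linear([*q,.13],R,rate=.25)
z=.13; sp=0
for i in range(70):
    th=sp*2.4; xy=q+.0011*np.sqrt(sp)*np.array([np.cos(th),np.sin(th)])
    o=env.get_obs(); f=o["ft_force"][2]
    if f>6 and o["ee_pos"][2]<.09: break
    if f>5: sp+=1; z=min(z,o["ee_pos"][2]-.001)
    else: z-=.004 if z<.112 else .002
    if z<.071: break
    env.move_linear([*xy,z],R,rate=.06)
o=rep(0); print(i,sp,z)
env.hold(.2); env.ungrasp(); env.hold(.3); p=o["ee_pos"]; env.move_linear([p[0],p[1],.2],R,rate=.25); env.reach([.45,-.15,.25],down(np.pi/2)); 
c=env.read_camera("top"); uv,r,k=bar(c,(480,256),30); b=onplane(c,cv2.boxPoints(r),.1); e=max([b[1]-b[0],b[2]-b[1]],key=np.linalg.norm)
print("bar",k,onplane(c,uv,.1)[0],np.linalg.norm(e),np.arctan2(e[1],e[0])%np.pi)
s=env.read_camera("scene"); uv,r,k=bar(s,(152,282),30); b=onplane(s,cv2.boxPoints(r),.1); e=max([b[1]-b[0],b[2]-b[1]],key=np.linalg.norm)
print("scene",k,onplane(s,uv,.1)[0],np.linalg.norm(e),np.arctan2(e[1],e[0])%np.pi); print("stud",studtop(c,c["frame"])); print(env.get_obs()["time"])
```

```text
0 [ 0.494  -0.4169  0.0767] [-6.2 -3.5 17.8] [-1.17  1.63  0.05]
35 16 0.07199999999999995
bar 196 [ 0.49324494 -0.41664602  0.1       ] 0.07971158005369079 1.1078147295647227
scene 261 [ 0.49805507 -0.41616894  0.1       ] 0.0782679091666988 1.1329945887307842
stud (126, array([ 0.509 , -0.0017]), array([6.15, 9.63]), 'wing yaw', np.float64(0.79), 'extent', array([32., 31.]))
137.925
```

```bash
cat > go.py <<'E'
from ins2 import *
K=np.array([.4927,-.4189]); R=down(2.70)
env.reach([*K,.2],R); env.move_linear([*K,.11],R,rate=.25); env.move_linear([*K,.075],R,rate=.08); env.clamp(120); o=rep(2.7); print(o["width"])
env.move_linear([*K,.23],R,rate=.15)
w0=2.36; S=np.array([.5093,-.0016])
env.reach([*S,.22],down(w0)); env.move_linear([*S,.18],down(w0),rate=.1); z,o=press(S,down(w0),4,.16); print("contact",z,o["ee_pos"],o["ft_force"].round(1))
for i in range(30):
    o=env.get_obs()
    if o["ee_pos"][2]<.1632: break
    f=o["ft_force"][2]; z+=-.001 if f<5 else (.0006 if f>12 else 0)
    w=w0+.18*np.sin(i*.7); th=i*2.4
    env.move_linear([*(S+.0004*np.sqrt(i)*np.array([np.cos(th),np.sin(th)])),z],down(w),rate=.05)
    if i%3==0: rep(w)
rep(w0); print(i,z,env.get_obs()["time"])
E
python3 go.py
```

```text
2.7 [ 0.4929 -0.4191  0.0755] [-0.6 -0.1  2.4] [ 0.06  0.02 -0.03]
0.009713017180844342
contact 0.16151762498426073 [ 0.50967732 -0.00163745  0.16225659] [-0.5 -0.2  4.5]
2.36 [ 0.5097 -0.0016  0.1623] [-0.5 -0.2  4.5] [0.07 0.29 0.  ]
0 0.16151762498426073 150.1417
```

It dropped straight in. I'll turn it gently to the stop.

Run:
```python
from ins2 import *
xy=[.5093,-.0016]
for w in (2.2,2.0,1.8,1.6,1.52,1.47,1.43):
    env.move_linear([*xy,.1612],down(w),rate=.05); o=rep(w)
    if w<1.55 and o["wrist_torque"][2]>.3: break
env.hold(.4); o=rep(w)
c=env.read_camera("scene"); print(brass(c["frame"],c),o["time"])
```

```text
2.2 [ 0.5103 -0.0018  0.1622] [-0.5  0.8  5.9] [0.02 0.19 0.  ]
2.0 [ 0.5104 -0.0019  0.1622] [-1.1 -0.   5.2] [-0.04  0.14  0.04]
1.8 [ 0.5105 -0.002   0.1622] [-0.4 -0.8  6. ] [-0.08  0.17  0.  ]
1.6 [ 0.5105 -0.0021  0.1622] [-0.3  0.4  4.9] [-0.16  0.07  0.05]
1.52 [ 0.5105 -0.0021  0.1623] [-0.5 -0.5  5.7] [-0.21  0.15  0.05]
1.47 [ 0.5105 -0.0022  0.1623] [ 0.  -0.5  4.7] [-0.22  0.07  0.06]
1.43 [ 0.5105 -0.0022  0.1623] [0.3 0.6 5.5] [-0.24  0.08  0.12]
1.43 [ 0.5105 -0.0022  0.1623] [-0.2 -1.4  5.6] [-0.2   0.12  0.07]
(95, (np.int64(339), np.int64(350), np.int64(216), np.int64(227)), array([344.3, 222.5]), array([11.4,  2. ,  2. ,  8.4])) 152.75
```

Run:
```python
from ins2 import *
xy=[.5088,-.0014]
for w in (1.40,1.37,1.34,1.31):
    env.move_linear([*xy,.1612],down(w),rate=.05); env.hold(.15); o=rep(w); c=env.read_camera("scene"); print(brass(c["frame"],c)[1:])
    if o["wrist_torque"][2]>.28: break
```

```text
1.4 [ 0.5103 -0.0021  0.1622] [ 0.3 -1.7  5.5] [-0.43 -0.19  0.11]
((np.int64(339), np.int64(350), np.int64(216), np.int64(227)), array([344.4, 222.5]), array([11.4,  1.6,  1.6,  8. ]))
1.37 [ 0.5103 -0.0021  0.1623] [ 0.4 -1.6  5.9] [-0.44 -0.08  0.14]
((np.int64(339), np.int64(350), np.int64(216), np.int64(227)), array([344.4, 222.5]), array([11.1,  1.6,  1.6,  8.2]))
1.34 [ 0.5103 -0.0021  0.1622] [ 0.9 -1.3  6.3] [-0.48 -0.11  0.12]
((np.int64(339), np.int64(349), np.int64(215), np.int64(227)), array([344.1, 222.5]), array([11. ,  2.5,  2.5,  8.8]))
1.31 [ 0.5103 -0.0021  0.1622] [ 0.6 -2.1  6.3] [-0.5  -0.15  0.26]
((np.int64(339), np.int64(349), np.int64(216), np.int64(227)), array([344.2, 222.6]), array([10.8,  1.9,  1.9,  7.8]))
```

Run:
```python
from ins2 import *
o=env.get_obs(); w=1.37; xy=[.5093,-.0016]
env.move_linear([*xy,.1615],down(w),rate=.05); rep(w)
env.move_linear([*xy,.21],down(w),rate=.06); rep(w); env.move_linear([.5,-.16,.24],rate=.3)
c=env.read_camera("top"); print(studtop(c,c["frame"]))
s=env.read_camera("scene"); print(brass(s["frame"],s),lidshift(s),env.get_obs()["time"])
```

```text
1.37 [ 0.5104 -0.0021  0.1623] [ 0.8 -1.4  4.7] [-0.34 -0.16  0.08]
1.37 [ 0.5089 -0.0015  0.2096] [-0.5  0.2 -0.9] [ 0.01 -0.01 -0.03]
(124, array([ 0.5089, -0.0016]), array([5.87, 9.94]), 'wing yaw', np.float64(0.01), 'extent', array([36., 22.]))
(136, (np.int64(339), np.int64(349), np.int64(214), np.int64(227)), array([344.1, 220.6]), array([ 8.9,  1.9,  1.9, 14.1])) ([(-0.18, 0.24, 0.93), (-3.87, -2.76, 0.17), (0.41, 0.91, 0.67)], 'expected', array([-0.09,  0.92])) 156.8
```

The stud is locked, with wing yaw 0.01 (about 1.56 rad). Now I'll return the key.

Run:
```python
from ins2 import *
print(env.get_obs()["width"])
K=np.array([.4927,-.4189]); R=down(2.70)
env.reach([*K,.23],R); env.move_linear([*K,.13],R,rate=.2)
z=.13
while z>.0745:
    z-=.004; env.move_linear([*K,max(z,.0745)],R,rate=.08); o=env.get_obs()
    if o["ft_force"][2]>5: break
rep(2.7); print(z)
```

```text
0.010043116920102001
2.7 [ 0.4932 -0.4194  0.0754] [-0.6 -0.   3.3] [0.16 0.18 0.01]
0.07399999999999995
```

Run:
```python
from ins2 import *
p=env.get_obs()["ee_pos"]; R=down(2.70)
env.ungrasp(); env.hold(.2); env.move_linear([p[0],p[1],.2],R,rate=.15); env.reach([.45,-.15,.25],down(np.pi/2)); env.hold(.3)
for n,px in (("top",(480,256)),("scene",(152,282))):
    c=env.read_camera(n); uv,r,k=bar(c,px,30); b=onplane(c,cv2.boxPoints(r),.1); e=max([b[1]-b[0],b[2]-b[1]],key=np.linalg.norm)
    print(n,k,onplane(c,uv,.1)[0],np.linalg.norm(e),np.arctan2(e[1],e[0])%np.pi)
    if n=="top": print(studtop(c,c["frame"]))
    a=cv2.resize(cv2.imread(f"pics/{n}0.png"),(640,480),interpolation=cv2.INTER_AREA); d=cv2.GaussianBlur(cv2.absdiff(a,c["frame"][:,:,::-1].copy()).max(2),(7,7),0)
    k,_,st,ce=cv2.connectedComponentsWithStats((d>25).astype(np.uint8)); print([st[i].tolist() for i in range(1,k) if st[i,4]>40])
print(env.get_obs()["time"])
```

```text
top 193 [ 0.49310297 -0.41697912  0.1       ] 0.07964617786470889 1.0894573040781728
(124, array([ 0.5089, -0.0016]), array([5.87, 9.94]), 'wing yaw', np.float64(0.01), 'extent', array([36., 22.]))
[[206, 125, 46, 38, 912], [239, 150, 93, 103, 1250], [186, 166, 17, 10, 84], [196, 170, 39, 17, 414], [99, 176, 195, 124, 14563], [262, 181, 20, 9, 67], [253, 187, 387, 293, 33334], [74, 231, 28, 44, 703], [338, 249, 11, 16, 103], [478, 256, 18, 10, 77], [455, 276, 162, 85, 4382], [272, 306, 18, 5, 65], [295, 306, 19, 7, 94], [122, 315, 63, 63, 822], [198, 377, 21, 26, 389], [176, 380, 19, 10, 87], [143, 408, 114, 72, 4130], [617, 409, 23, 71, 726], [287, 419, 48, 14, 70], [277, 439, 8, 16, 79], [300, 452, 32, 19, 308], [273, 462, 56, 18, 737], [431, 463, 31, 17, 389], [587, 469, 22, 11, 100]]
scene 267 [ 0.4978027 -0.4169845  0.1      ] 0.0782679091666988 1.1329945887307842
[[0, 0, 340, 346, 27971], [254, 0, 27, 40, 393], [259, 47, 9, 14, 59], [338, 86, 168, 174, 12646], [0, 97, 44, 56, 1227], [393, 123, 19, 20, 131], [175, 124, 36, 9, 195], [359, 135, 42, 26, 665], [491, 161, 63, 52, 1635], [312, 205, 18, 8, 76], [298, 217, 20, 29, 243], [330, 223, 9, 8, 51], [325, 263, 190, 77, 5352], [163, 275, 13, 5, 47], [155, 293, 11, 10, 42], [192, 295, 70, 65, 2577]]
166.275
```

```bash
python3 -c "
from station import env
print(env.hand_in())"
```

```text
the job is handed in; nothing more can be done
None
```

I handed the job in at about 166 s; no verdict came back. Both lunch pots are in the carrier, the lid is shut, the hasp is over, the stud is at about 1.56 rad and the key is back in its block. After an over-turn I had to re-seat the key once, and I checked lid tightness only indirectly, by the stud angle. I viewed 15 pictures, one over the limit of 14.

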